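# Change the worn grinding wheel on the arbor for the new one

## Task

The clamping screw is already out: first lift the loose flange off the arbor and park it in the steel dish, then make the worn small wheel and the new large wheel change places, standing one of them on the rubber mat on the way. At the end the new wheel sits on the arbor with the flange back on top of it, ready for the screw, and the worn wheel is stored on the wooden block's pin, all flat and fully down. Wheels are brittle, so set them down and never drop them, and do not disturb the screw, the spanner or the dressing stick.

Things in the scene. Friction and masses are not known exactly. Their poses are not given: they have to be found in the camera images.
- arbor_seat (a point): Steel arbor standing upright in a round grey cast stand (foot 96 mm across), fixed. The point is the centre of the top face of its 40 mm back flange, 55 mm above the bench, on which the wheel sits. From this face a steel stub 14 mm in diameter rises 38 mm (its last 7 mm taper to 9 mm). z is up. Starts with the worn wheel on it and the flange on top of that.
- pin_seat (a point): Wooden storage block 90 x 90 x 30 mm, fixed, with a wooden pin 14 mm in diameter that rises 38 mm from the middle of its top (last 7 mm taper to 9 mm). The point is on the pin's axis at the block's top face, 30 mm above the bench. z is up. Starts with the new wheel on it.
- mat_top (a point): Square black ribbed rubber mat 100 x 100 x 6 mm, fixed, empty at the start. The point is the centre of its top face, 6 mm above the bench. z is up.
- dish_floor (a point): Round shallow steel parts dish, fixed, empty at the start: flat floor about 90 mm across, rim 108 mm across and 12 mm above the bench. The point is the centre of its floor, 4 mm above the bench. z is up.
- worn_wheel_c (a point): Worn grinding wheel: light grey stone ring 48 mm in diameter (the smaller wheel), 25 mm thick, bore 26 mm with a flat brown card ring round it on both faces, about 75 g, lying flat. The point is its centre, half-way up. z is its axis.
- new_wheel_c (a point): New grinding wheel: the same light grey stone, 64 mm in diameter (the larger wheel), 25 mm thick, bore 26 mm with a flat brown card ring round it on both faces, about 150 g, lying flat. The point is its centre, half-way up. z is its axis.
- flange_c (a point): Loose steel clamping flange, 24 mm high over all: below a disc 38 mm in diameter and 7 mm thick, above it a hub 34 mm in diameter and 17 mm high to grip; a 24 mm bore goes right through. About 100 g. The point is its centre, half-way up (12 mm above its underside). z is its axis, hub up.
- screw_c (a point): Bystander: the clamping screw standing on its head, 35 mm high, head washer 22 mm across. The point is half-way up. Leave it where it is.
- spanner_grip (a point): Bystander: a steel spanner 150 mm long lying on the bench. The point is on its handle. Leave it where it is.
- dresser_c (a point): Bystander: a dark grey square dressing stick 150 x 20 x 20 mm lying on the bench. The point is its centre. Leave it where it is.
Mind the look-alikes: they are no part of the job. What is shaped like the part that bears worn_wheel_c but blue or pink is not meant.

How it is judged:
By the outcome, as a careful person would: the job done as asked, in the order asked, and still so for the second after the job is handed in, with the robot touching nothing.
It also fails if it takes over 120 s, if anything falls off the work surface, if the arm or the gripper's body presses on something with over 40 N, if the wrist force passes 120 N, or if a joint passes its speed limit or range.

## Robot

A 6-joint arm with a two-finger parallel gripper is mounted at the origin on the work surface. World frame = base frame: x ahead of the robot, y to its left, z up, the work surface at z = 0. Lengths are in mm, angles in rad, forces in N, time in s.
With the tool pointing down it reaches from about 275 to 750 mm from the base axis. Payload 10.2 kg.
Tool frame: the origin (TCP) lies at the very end of the fingers, on their centre line; the grasp point (between the pads) lies ctrl.grip_depth behind it (ctrl.grip_depth is the distance from the TCP to the grasp point, in mm); z points along the fingers, y is the direction in which the jaws open and shut (so a half turn about z gives the same grasp; the last joint's range is limited). The gripper opens to 85 mm and grips with 20 to 120 N. Pads are 22 mm wide; open, the fingers measure 114 mm over their backs; the gripper's body (76 mm by 85 mm) begins 54 mm behind the grasp point. The pads swing forward as they close: fully open they stand 13 mm farther back than shut.
Start: joints at [-1.494, 0.313, 1.498, -0, 1.331, -0.223], TCP at [155.035, -501.593, 231.294] pointing down, gripper open.
Joint ranges: [-2.94, 2.94], [-0.97, 2.17], [0.19, 2.56], [-1.23, 4.37], [0.02, 3.11], [-2.88, 2.88]. Speed limits (rad/s): [2.39, 2.39, 3.01, 3.14, 3.14, 3.14].

## Interface

Orientations are given as a unit quaternion [w, x, y, z].
In Python, from rig import telemetry, eyes, ctrl, nets gives the robot as it stands. The module is installed in compiled form; this text tells all that it offers.
- The arm moves only by the tool drive_tool, never from a script. Its argument "series" is text: rows parted by semicolons, each of 7 numbers parted by spaces: the shift along the tool's x, y, z normalised to -1 to 1, where 1 is 0.12 m, then the turn, a rotation vector about the tool's x, y, z normalised to -1 to 1, where 1 is 0.5 rad, then the opening, from 0 (shut) to 1 (fully open). In form: tx ty tz wx wy wz hand; .... A call has 1 to 20 rows; each row is the pose to reach, as a shift and turn from the pose measured when the call began, along the tool's axes at that moment; what a row does not reach only later rows make up. A row lasts 1/10 s, in which the tool goes at most 50 mm and 8.59 degrees, less where a joint would pass 70% of its speed; a pose out of reach is approached as far as the arm can. A call with a number of a shift or a turn outside -1 to 1 is refused whole. A call with a gripper value outside its range is refused whole. The fingers move at their own pace and stop on an object; "newtons" is the grip in N (left out, the last holds). Time passes only in rows, so rows that repeat a pose let the fingers close. It gives the time, the measured TCP pose, the force and the opening at its end, in the units of the state.
- telemetry.sense(): the state, without advancing time (a new reading comes with each control period).
- eyes.capture(name): name is "side" or "top" or "wrist"; returns a dict with "frame" (480x640x3 uint8, red, green, blue), "fx", "fy", "cx", "cy" (pixels), "view" (4x4, takes a point from world to camera coordinates). Camera axes: x right, y up, looking along -z (the intrinsics and any distortion apply to the point x, -y, -z); pixel columns grow to the right and rows downward; lengths in mm; the calibration is good to about 2 mm. A picture is of the moment at which its call begins. There is no depth.
- ctrl.finish_job(): hands the job in, once; it reports no verdict.
Trained networks look in a picture, given as the dict that the camera call returned (one of the last four; its "shot" number tells which), for a name from the list of things; names that differ only in an ending like _2 or _b are one class to them, and where a whole thing is asked for, a point or a joint stands for the part that bears it (a point fixed in the world has none). Each returns a list of dicts, best first, with "confidence" (0 to 1); they miss things now and then, are a little off and sometimes report something else, mostly with a low value. They report only what shows in the picture. A call takes as long as a camera call. They do not tell look-alikes from the thing itself.
- nets.spot_in(name, picture): "rect" ([left, top, right, bottom] in pixels, round what is visible of it).
The state is a dict: "time_s": time; "joints": joint angles; "dq": joint speeds; "tau": joint torques, N m; "eef_pos": TCP position; "ee_rot": TCP orientation; "force": force on the tool from outside, world axes, zero at the start; "wrist_torque": the same for the moment, N m; "grip_width": opening from 0.0 (shut) to 1.0 (fully open).
Only numpy, scipy, OpenCV 4.12 (cv2) and the standard library are available. Lean on these libraries where they do the work, as an engineer would, in place of code of your own. Each camera call takes 0.05 s, during which the arm holds its last target. There are 200 camera calls.

## Working session

There is one attempt and no reset: what is moved stays moved. The work goes in short steps, Python scripts to look and compute and a tool call to move; the robot and the scene stay as the last step left them, time stands still between calls to the robot, and variables do not carry over. Pictures are saved under pics/ and viewed, about 12 in all and at most 16, crops included, and the job is handed in when it is done.

Besides the shell and the picture viewer there is one more tool, called after "Emit:" by a JSON object that holds its "method" and its "body", one argument or row to a line. drive_tool: Moves the arm, as the interface text tells. Scaled input: -1 to 1 covers 0.12 m each way for a shift and 0.5 rad each way for a turn. Its arguments: {"type":"object","properties":{"series":{"type":"string"},"newtons":{"type":"number"}},"required":["series"]}

```bash
mkdir -p pics
cat > h.py <<'E'
import cv2,numpy as np
from rig import telemetry,eyes,ctrl,nets
def save(p,n): cv2.imwrite('pics/'+n+'.png',p['frame'][:,:,::-1])
E
python3 - <<'E'
from h import *
s=telemetry.sense();print({k:np.round(v,3).tolist() for k,v in s.items()},ctrl.grip_depth)
for c in ['top','side']:
    p=eyes.capture(c);save(p,c+'0');print(c,p['fx'],p['fy'],p['cx'],p['cy'],np.round(p['view'],4).tolist(),[k for k in p])
    for n in 'arbor_seat pin_seat mat_top dish_floor worn_wheel_c new_wheel_c flange_c screw_c spanner_grip dresser_c'.split():
        print(n,[(np.round(d['rect']).tolist(),round(d['confidence'],2)) for d in nets.spot_in(n,p)[:4]])
E
```

```text
{'time_s': 0.0, 'joints': [-1.494, 0.313, 1.498, -0.0, 1.331, -0.223], 'dq': [0.0, -0.001, 0.001, 0.0, 0.001, 0.001], 'tau': [0.002, -41.226, -25.974, -0.0, 0.004, -0.0], 'eef_pos': [155.014, -501.318, 230.736], 'ee_rot': [-0.001, 0.989, 0.149, 0.0], 'force': [0.997, 0.474, 1.145], 'wrist_torque': [-0.007, -0.042, -0.005], 'grip_width': 0.999} 18.700000000000003
top 606.3610559171632 606.3610559171632 320.4031694801132 223.99426161272652 [[-0.0222, -0.9997, -0.0077, 59.8313], [0.9835, -0.0232, 0.1792, -549.5323], [-0.1793, -0.0036, 0.9838, -1181.5384], [0.0, 0.0, 0.0, 1.0]] ['frame', 'fx', 'fy', 'cx', 'cy', 'view', 'shot']
arbor_seat [([201.0, 273.0, 247.0, 312.0], 0.6), ([295.0, 292.0, 366.0, 306.0], 0.4)]
pin_seat [([261.0, 164.0, 313.0, 209.0], 0.87)]
mat_top [([451.0, 247.0, 504.0, 299.0], 0.72)]
dish_floor [([373.0, 159.0, 425.0, 209.0], 0.93), ([270.0, 167.0, 304.0, 203.0], 0.42), ([323.0, 112.0, 396.0, 128.0], 0.17)]
worn_wheel_c [([197.0, 339.0, 225.0, 365.0], 0.96), ([147.0, 285.0, 172.0, 314.0], 0.83), ([251.0, 341.0, 275.0, 365.0], 0.83), ([218.0, 220.0, 240.0, 245.0], 0.7
[... 460 characters left out ...]
.5033, -792.4477], [0.0, 0.0, 0.0, 1.0]] ['frame', 'fx', 'fy', 'cx', 'cy', 'view', 'shot']
arbor_seat [([326.0, 350.0, 391.0, 403.0], 0.9)]
pin_seat [([233.0, 262.0, 298.0, 315.0], 0.64)]
mat_top [([388.0, 203.0, 444.0, 233.0], 0.67)]
dish_floor [([287.0, 220.0, 334.0, 249.0], 0.58)]
worn_wheel_c [([270.0, 331.0, 301.0, 366.0], 0.95), ([443.0, 341.0, 477.0, 377.0], 0.87), ([341.0, 328.0, 380.0, 361.0], 0.76), ([422.0, 390.0, 462.0, 434.0], 0.74)]
new_wheel_c [([244.0, 261.0, 282.0, 292.0], 0.9), ([231.0, 260.0, 300.0, 314.0], 0.62)]
flange_c [([346.0, 313.0, 376.0, 346.0], 0.98), ([357.0, 253.0, 371.0, 271.0], 0.15)]
screw_c []
spanner_grip []
dresser_c [([214.0, 216.0, 250.0, 262.0], 0.83)]
```

```bash
cat >> h.py <<'E'
def ray(p,u,v):
    R=p['view'][:3,:3];t=p['view'][:3,3]
    d=R.T@np.array([(u-p['cx'])/p['fx'],-(v-p['cy'])/p['fy'],-1.]);return -R.T@t,d
def atz(p,u,v,z):
    o,d=ray(p,u,v);return (o+d*(z-o[2])/d[2])
def proj(p,X):
    c=p['view'][:3,:3]@np.asarray(X,float)+p['view'][:3,3];return np.array([p['cx']+p['fx']*c[0]/-c[2],p['cy']-p['fy']*c[1]/-c[2]])
E
python3 - <<'E'
from h import *
a=cv2.imread('pics/top0.png')[90:390,130:530];cv2.imwrite('pics/top0c.png',cv2.resize(a,(800,600),interpolation=cv2.INTER_CUBIC))
p=eyes.capture('top')
for n,u,v,z in [('flange',221,291.5,92),('pin',287,186.5,30),('new',288,184.5,42),('mat',477.5,273,6),('dish',399,184,8),('screw',358,253,17),('spanner',331,297,3),('dresser',360,120,10)]+[('lk',211,352,12),('lk',159.5,299.5,12),('lk',263,353,12),('lk',229,232.5,12)]: print(n,atz(p,u,v,z).round(1))
p=eyes.capture('side')
for n,u,v,z in [('flange',361,329.5,92),('new',263,276.5,42),('mat',416,218,6),('dish',310.5,234.5,8)]: print(n,atz(p,u,v,z).round(1))
E
```

```text
flange [415.6 241.2  92. ]
pin [635.6 115.3  30. ]
new [636.8 112.5  42. ]
mat [ 448.  -275.4    6. ]
dish [ 640.8 -121.5    8. ]
screw [494. -29.  17.]
spanner [405.7  28.9   3. ]
dresser [784.7 -43.4  10. ]
lk [300.2 274.1  12. ]
lk [408. 381.  12.]
lk [295.9 169.   12. ]
lk [544.1 238.9  12. ]
flange [416.5 252.5  92. ]
new [634.9 115.5  42. ]
mat [ 444.2 -263.8    6. ]
dish [ 637.9 -109.3    8. ]
```

View pics/top0c.png

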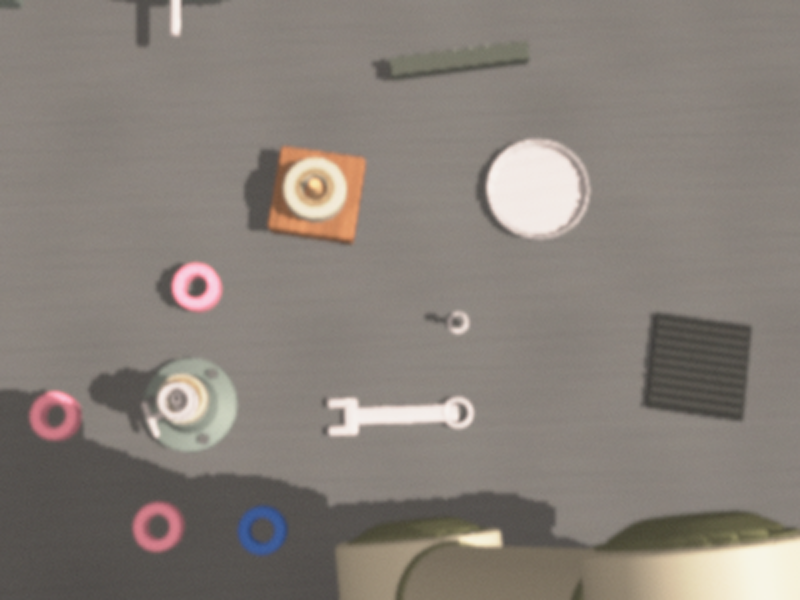

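View pics/side0.png

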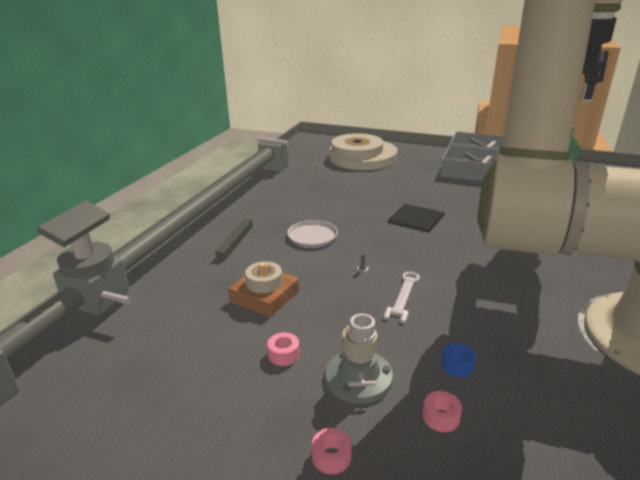

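Top: flange at crop (178,400) on the stand, new wheel at (315,187), dish at (537,188), mat at (697,366). Side: the same layout, with the stand's lever low at (365,383). I'll move over the arbor with the jaws along world x, clear of the lever.

Emit:
{"method": "drive_tool", "body": {
  "series": "0.4 -0.5 0 0 0 -0.5 1; 0.85 -1 0 0 0 -1 1; 0.85 -1 0 0 0 -1 1; 0.85 -1 0 0 0 -1 1; 0.85 -1 0 0 0 -1 1",
  "newtons": 40
}}

```text
time_s: 1.7
eef_pos: [217.6, -355.9, 231.8]
ee_rot: [0.001, 0.921, 0.39, -0.0]
force: [-0.5, 0.5, -0.1]
grip_width: 0.999
```

Emit:
{"method": "drive_tool", "body": {
  "series": "0.5 -0.25 0 0 0 -0.5 1; 1 -0.5 0 0 0 -1 1; 1 -0.5 0 0 0 -1 1; 1 -0.5 0 0 0 -1 1; 1 -0.5 0 0 0 -1 1"
}}

```text
time_s: 2.2
eef_pos: [258.1, -228.4, 231.9]
ee_rot: [0.001, 0.796, 0.606, -0.0]
force: [-0.0, -0.5, 1.1]
grip_width: 1.002
```

Emit:
{"method": "drive_tool", "body": {
  "series": "0.5 0.25 0 0 0 -0.3 1; 1 0.5 0 0 0 -0.54 1; 1 0.5 0 0 0 -0.54 1; 1 0.5 0 0 0 -0.54 1; 1 0.5 0 0 0 -0.54 1"
}}

```text
time_s: 2.7
eef_pos: [348.1, -129.4, 231.6]
ee_rot: [0.001, 0.707, 0.707, -0.001]
force: [-0.4, -1.0, 0.2]
grip_width: 0.998
```

Emit:
{"method": "drive_tool", "body": {
  "series": "0.5 0.2 0 0 0 0 1; 1 0.4 0 0 0 0 1; 1 0.4 0 0 0 0 1; 1 0.4 0 0 0 0 1"
}}

```text
time_s: 3.1
eef_pos: [396.8, -8.9, 231.2]
ee_rot: [0.0, 0.708, 0.707, -0.001]
force: [1.0, -0.1, 0.0]
grip_width: 1.003
```

Emit:
{"method": "drive_tool", "body": {
  "series": "0.5 0 0 0 0 0 1; 1 0 0 0 0 0 1; 1 0 0 0 0 0 1; 1 0 0 0 0 0 1"
}}

```text
time_s: 3.5
eef_pos: [397.1, 111.1, 231.0]
ee_rot: [0.0, 0.708, 0.706, -0.001]
force: [0.2, -0.9, -0.7]
grip_width: 1.0
```

Emit:
{"method": "drive_tool", "body": {
  "series": "0.5 0 0 0 0 0 1; 0.9 0 0 0 0 0 1; 0.9 0 0 0 0 0 1; 0.9 0 0 0 0 0 1; 0.9 0 0 0 0 0 1"
}}

```text
time_s: 4.0
eef_pos: [398.0, 217.0, 230.7]
ee_rot: [0.001, 0.709, 0.706, -0.001]
force: [0.5, -0.2, 0.3]
grip_width: 0.998
```

Run:
```python
from h import *
p=eyes.capture('wrist');save(p,'w1');print(telemetry.sense()['eef_pos'],p['fx'],np.round(p['view'],3).tolist())
for n in 'arbor_seat worn_wheel_c flange_c'.split():
    for d in nets.spot_in(n,p)[:3]:
        r=d['rect'];print(n,np.round(r),round(d['confidence'],2),[atz(p,(r[0]+r[2])/2,(r[1]+r[3])/2,z).round(1)[:2] for z in (55,80,104)])
```

```text
[397.94506004 217.05136507 230.77361819] 384.16167553329126 [[1.0, -0.004, -0.001, -396.909], [0.003, 0.956, -0.293, -171.021], [0.003, 0.293, 0.956, -442.172], [0.0, 0.0, 0.0, 1.0]]
arbor_seat [290. 117. 395. 219.] 0.88 [array([416.9, 253.1]), array([415.5, 256.1]), array([414.1, 259. ])]
worn_wheel_c [443. 152. 501. 203.] 0.83 [array([523.7, 244.9]), array([513.9, 248.6]), array([504.4, 252.1])]
worn_wheel_c [178. 103. 239. 166.] 0.7 [array([309.6, 280.1]), array([316.6, 281. ]), array([323.3, 281.9])]
worn_wheel_c [306.   0. 366.  36.] 0.68 [array([410.6, 362.7]), array([409.6, 357.1]), array([408.7, 351.7])]
flange_c [321. 155. 372. 209.] 0.73 [array([420.7, 241.7]), array([419. , 245.6]), array([417.3, 249.4])]
```

View pics/w1.png

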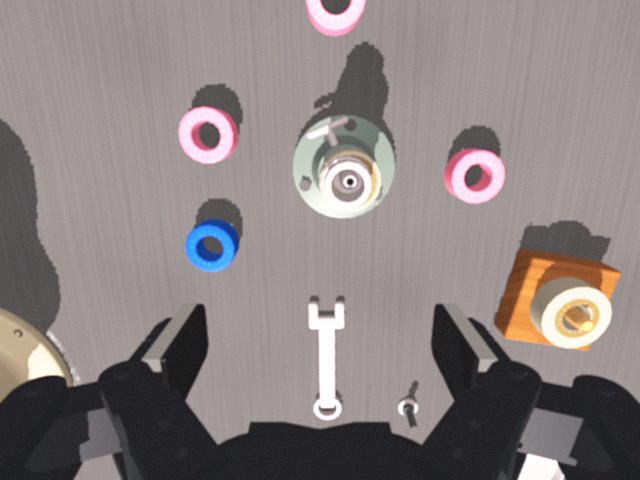

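Wrist view: flange hub at about (348,182) with the stub tip in it, foot circle centred at (344,167), lever at (327,128) on the +y side, new wheel at (571,312).

Run:
```python
from h import *
p=eyes.capture('wrist');
print(ray(p,0,0)[0])
for n,u,v,z in [('stubtip',349.5,182,93),('hubtop',347.5,182,104),('foot',344,167,8),('newtop',571,312,55),('pintip',581,322,68)]: print(n,atz(p,u,v,z).round(1))
a=p['frame'][100:230,280:410,::-1];cv2.imwrite('pics/w1c.png',cv2.resize(a,(780,600*780//780)[:2] if 0 else (600,600),interpolation=cv2.INTER_CUBIC))
```

```text
[398.24599337 292.18613627 372.3588042 ]
stubtip [419.8 248.6  93. ]
hubtop [417.6 250.3 104. ]
foot [421.  249.5   8. ]
newtop [628.4 122.4  55. ]
pintip [629.7 119.4  68. ]
```

View pics/w1c.png

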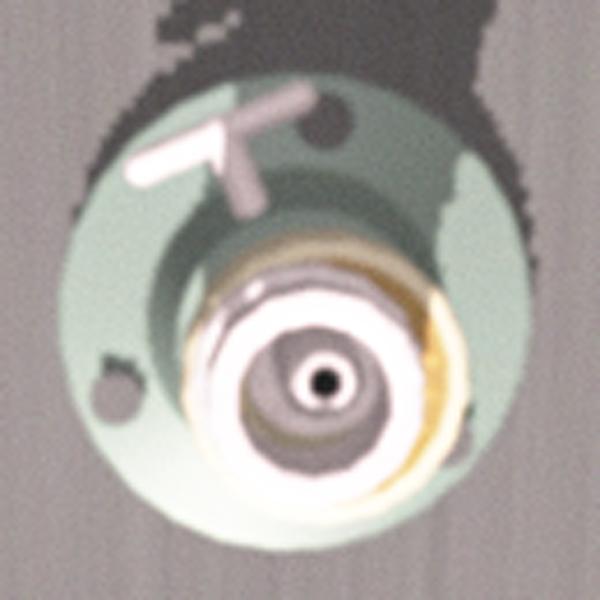

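Emit:
{"method": "drive_tool", "body": {
  "series": "0.254 0.171 0 0 0 0 1; 0.254 0.171 0.4 0 0 0 1; 0.254 0.171 0.7 0 0 0 1; 0.254 0.171 0.75 0 0 0 1; 0.254 0.171 0.75 0 0 0 1"
}}

```text
time_s: 4.75
eef_pos: [418.4, 248.0, 141.1]
ee_rot: [0.0, 0.709, 0.706, -0.001]
force: [0.1, -0.3, 0.7]
grip_width: 1.002
```

Run:
```python
from h import *
p=eyes.capture('wrist');save(p,'w2');print(telemetry.sense()['eef_pos'])
for n in 'flange_c worn_wheel_c'.split():
    for d in nets.spot_in(n,p)[:3]:
        r=d['rect'];print(n,np.round(r),round(d['confidence'],2),[atz(p,(r[0]+r[2])/2,(r[1]+r[3])/2,z).round(1)[:2] for z in (80,92,104)])
for z in (93,104): print(proj(p,[418.5,247.5,z]))
```

```text
[419.03174766 248.2659365  142.25873761]
flange_c [284. 229. 354. 305.] 0.92 [array([418.4, 242.5]), array([418.4, 247.3]), array([418.4, 252. ])]
worn_wheel_c [284. 212. 368. 291.] 0.93 [array([422.1, 252. ]), array([421.9, 256.2]), array([421.7, 260.4])]
worn_wheel_c [269.   0. 347.  58.] 0.8 [array([413.5, 363.3]), array([413.8, 360.9]), array([414.1, 358.5])]
worn_wheel_c [448. 203. 528. 271.] 0.75 [array([511.1, 260.2]), array([505.6, 263.9]), array([500.2, 267.6])]
[319.47374768 267.61098539]
[319.44570202 275.70169474]
```

View pics/w2.png

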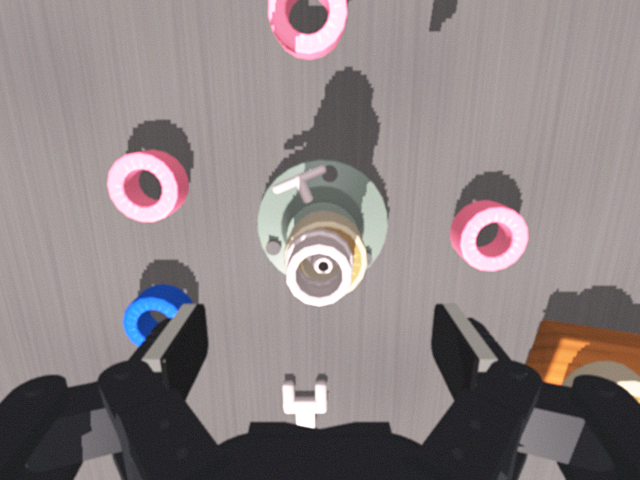

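Hub top is at (318.5,275), within a pixel of prediction. I'll descend and grip.

Emit:
{"method": "drive_tool", "body": {
  "series": "0 0 0.2 0 0 0 1; 0 0 0.35 0 0 0 1; 0 0 0.44 0 0 0 1; 0 0 0.44 0 0 0 0.6; 0 0 0.44 0 0 0 0.3; 0 0 0.44 0 0 0 0.2; 0 0 0.44 0 0 0 0.2; 0 0 0.44 0 0 0 0.2; 0 0 0.44 0 0 0 0.2; 0 0 0.44 0 0 0 0.2; 0 0 0.44 0 0 0 0.2",
  "newtons": 40
}}

```text
time_s: 6.0
eef_pos: [419.9, 248.6, 91.2]
ee_rot: [0.002, 0.708, 0.706, 0.002]
force: [-1.9, -0.3, 7.5]
grip_width: 0.379
```

Emit:
{"method": "drive_tool", "body": {
  "series": "0 0 -0.1 0 0 0 0.2; 0 0 -0.3 0 0 0 0.2; 0 0 -0.6 0 0 0 0.2; 0 0 -0.8 0 0 0 0.2; 0 0 -0.8 0 0 0 0.2; 0 0 -0.8 0 0 0 0.2"
}}

```text
time_s: 6.6
eef_pos: [419.3, 248.6, 187.0]
ee_rot: [0.002, 0.708, 0.706, 0.002]
force: [0.0, -0.4, -1.1]
grip_width: 0.374
```

Run:
```python
from h import *
p=eyes.capture('wrist');save(p,'w3');s=telemetry.sense();print(s['eef_pos'],s['grip_width'],s['force'])
for n in 'flange_c worn_wheel_c new_wheel_c dish_floor pin_seat'.split():
    for d in nets.spot_in(n,p)[:3]:
        r=d['rect'];print(n,np.round(r),round(d['confidence'],2),[atz(p,(r[0]+r[2])/2,(r[1]+r[3])/2,z).round(1)[:2] for z in (8,42,67)])
```

```text
[418.94391555 248.49516693 186.28750017] 0.3763030770536642 [-0.22497455  0.71931524 -0.72692469]
flange_c [279. 262. 360. 364.] 0.86 [array([419.9, 151.3]), array([419.8, 169.4]), array([419.7, 182.8])]
worn_wheel_c [138. 144. 205. 212.] 0.92 [array([297.3, 277.1]), array([310.2, 281.9]), array([319.7, 285.5])]
worn_wheel_c [148. 264. 207. 324.] 0.91 [array([290.5, 171.4]), array([304.1, 187.5]), array([314.2, 199.3])]
worn_wheel_c [275.   2. 341.  68.] 0.7 [array([412.1, 384. ]), array([412.8, 377.5]), array([413.4, 372.7])]
new_wheel_c [522. 332. 613. 409.] 0.87 [array([662.4,  87.6]), array([636.6, 112.5]), array([617.6, 130.9])]
new_wheel_c [284. 354. 322. 428.] 0.31 [array([403.5,  65.8]), array([405.2,  93.1]), array([406.4, 113.1])]
pin_seat [494. 295. 623. 397.] 0.79 [array([648.4, 115.6]), array([624.1, 137.6]), array([606.2, 153.7])]
```

View pics/w3.png

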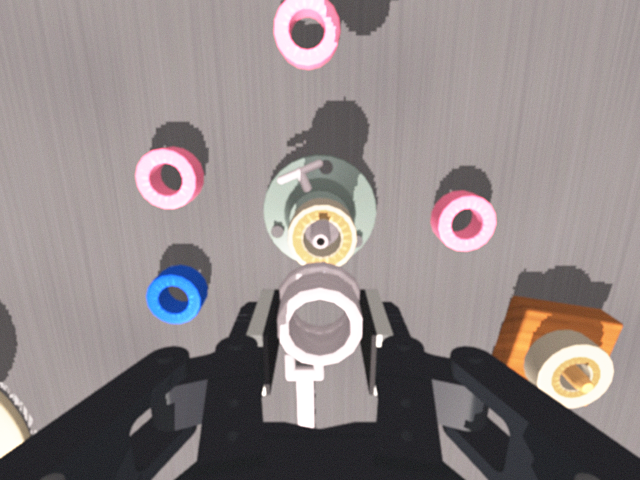

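Emit:
{"method": "drive_tool", "body": {
  "series": "-0.4 0.25 0 0 0 0 0.2; -0.8 0.5 0 0 0 0 0.2; -1 0.61 0 0 0 0 0.2; -1 0.61 0 0 0 0 0.2; -1 0.61 0 0 0 0 0.2"
}}

```text
time_s: 7.4
eef_pos: [491.9, 127.8, 186.3]
ee_rot: [0.001, 0.709, 0.705, 0.001]
force: [-0.4, 0.1, -1.5]
grip_width: 0.374
```

Emit:
{"method": "drive_tool", "body": {
  "series": "-0.4 0.25 0 0 0 0 0.2; -0.8 0.5 0 0 0 0 0.2; -1 0.61 0 0 0 0 0.2; -1 0.61 0 0 0 0 0.2; -1 0.61 0 0 0 0 0.2"
}}

```text
time_s: 7.9
eef_pos: [564.2, 8.2, 186.0]
ee_rot: [0.0, 0.709, 0.705, 0.0]
force: [0.2, 0.1, -1.2]
grip_width: 0.378
```

Emit:
{"method": "drive_tool", "body": {
  "series": "-0.4 0.25 0 0 0 0 0.2; -0.8 0.5 0 0 0 0 0.2; -1 0.61 0 0 0 0 0.2; -1 0.61 0 0 0 0 0.2; -1 0.61 0 0 0 0 0.2"
}}

```text
time_s: 8.4
eef_pos: [636.5, -110.6, 185.7]
ee_rot: [-0.0, 0.709, 0.706, 0.0]
force: [-0.9, 0.9, -1.4]
grip_width: 0.38
```

Emit:
{"method": "drive_tool", "body": {
  "series": "-0.3 0 0 0 0 0 0.2; -0.5 0 0 0 0 0 0.2; -0.5 0 0 0 0 0 0.2; -0.5 0 0 0 0 0 0.2"
}}

```text
time_s: 8.8
eef_pos: [636.1, -168.5, 185.9]
ee_rot: [-0.001, 0.708, 0.706, 0.001]
force: [0.2, 0.6, -0.3]
grip_width: 0.377
```

```bash
cat >> h.py <<'E'
def look(names,zs,n=None,cam='wrist',k=2):
    p=eyes.capture(cam);s=telemetry.sense();print(s['eef_pos'].round(1) if hasattr(s['eef_pos'],'round') else s['eef_pos'],s['time_s'])
    if n: save(p,n)
    for nm in names.split():
        for d in nets.spot_in(nm,p)[:k]:
            r=d['rect'];print(nm,np.round(r),round(d['confidence'],2),[atz(p,(r[0]+r[2])/2,(r[1]+r[3])/2,z).round(1)[:2] for z in zs])
    return p
E
python3 - <<'E'
from h import *
look('dish_floor mat_top new_wheel_c screw_c',(6,12,42),'w4')
E
```

```text
[ 636.2 -168.3  185.9] 8.85
dish_floor [259.  82. 390. 217.] 0.84 [array([ 640.6, -117. ]), array([ 640.5, -116.6]), array([ 640.1, -114.5])]
mat_top [ 62. 271. 179. 373.] 0.93 [array([ 449.7, -274.5]), array([ 453.2, -271.2]), array([ 470.6, -254.4])]
screw_c [113.  15. 160.  52.] 0.85 [array([498.7, -31.2]), array([501.2, -32.4]), array([514.1, -38.3])]
```

View pics/w4.png

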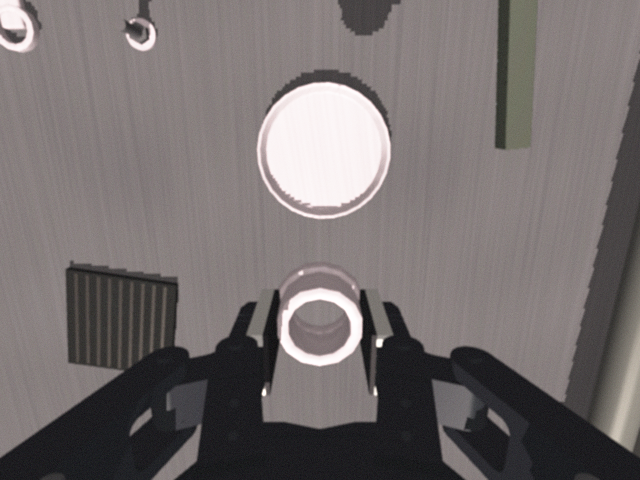

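Dish is at (324,150) → (640.5,-116.5), and the mat at (120,322) → about (450,-274).

Emit:
{"method": "drive_tool", "body": {
  "series": "0.433 0.037 0 0 0 0 0.2; 0.433 0.037 0.3 0 0 0 0.2; 0.433 0.037 0.6 0 0 0 0.2; 0.433 0.037 0.9 0 0 0 0.2; 0.433 0.037 0.92 0 0 0 0.2; 0.433 0.037 0.92 0 0 0 0.2"
}}

```text
time_s: 9.65
eef_pos: [641.1, -117.0, 76.1]
ee_rot: [-0.0, 0.708, 0.706, 0.0]
force: [0.6, -0.2, 0.6]
grip_width: 0.373
```

Emit:
{"method": "drive_tool", "body": {
  "series": "0 0 0.2 0 0 0 0.2; 0 0 0.35 0 0 0 0.2; 0 0 0.43 0 0 0 0.2; 0 0 0.45 0 0 0 0.2; 0 0 0.45 0 0 0 0.2; 0 0 0.45 0 0 0 0.2"
}}

```text
time_s: 10.25
eef_pos: [641.9, -117.2, 23.6]
ee_rot: [0.001, 0.708, 0.706, 0.001]
force: [1.2, -0.4, -1.5]
grip_width: 0.381
```

Emit:
{"method": "drive_tool", "body": {
  "series": "0 0 0.03 0 0 0 0.2; 0 0 0.045 0 0 0 0.2; 0 0 0.045 0 0 0 0.2; 0 0 0.045 0 0 0 0.2"
}}

```text
time_s: 10.65
eef_pos: [641.9, -117.2, 18.2]
ee_rot: [0.001, 0.708, 0.706, 0.001]
force: [-0.6, 0.1, -1.3]
grip_width: 0.377
```

Emit:
{"method": "drive_tool", "body": {
  "series": "0 0 0.01 0 0 0 0.2; 0 0 0.02 0 0 0 0.2; 0 0 0.02 0 0 0 0.2"
}}

```text
time_s: 10.95
eef_pos: [641.8, -117.1, 15.6]
ee_rot: [0.0, 0.708, 0.706, 0.001]
force: [0.7, -0.2, -0.4]
grip_width: 0.377
```

Emit:
{"method": "drive_tool", "body": {
  "series": "0 0 0.01 0 0 0 0.2; 0 0 0.012 0 0 0 0.2; 0 0 0.012 0 0 0 0.2"
}}

```text
time_s: 11.25
eef_pos: [641.9, -117.1, 15.3]
ee_rot: [0.001, 0.708, 0.706, 0.001]
force: [-3.5, 1.6, 8.5]
grip_width: 0.378
```

Emit:
{"method": "drive_tool", "body": {
  "series": "0 0 0.006 0 0 0 0.2; 0 0 0.01 0 0 0 0.2; 0 0 0.01 0 0 0 0.2"
}}

```text
time_s: 11.55
eef_pos: [642.0, -117.1, 15.3]
ee_rot: [0.001, 0.708, 0.706, 0.001]
force: [-5.7, 1.6, 10.1]
grip_width: 0.373
```

Contact on the dish floor; release and rise.

Emit:
{"method": "drive_tool", "body": {
  "series": "0 0 0 0 0 0 0.45; 0 0 0 0 0 0 0.6; 0 0 0 0 0 0 0.8; 0 0 -0.1 0 0 0 1; 0 0 -0.4 0 0 0 1; 0 0 -0.8 0 0 0 1; 0 0 -1 0 0 0 1; 0 0 -1 0 0 0 1"
}}

```text
time_s: 12.35
eef_pos: [643.4, -117.7, 140.5]
ee_rot: [0.005, 0.708, 0.706, 0.003]
force: [-0.6, -0.8, -0.5]
grip_width: 0.998
```

Emit:
{"method": "drive_tool", "body": {
  "series": "0.4 -0.25 -0.2 0 0 0 1; 0.8 -0.5 -0.4 0 0 0 1; 1 -0.61 -0.4 0 0 0 1; 1 -0.61 -0.4 0 0 0 1; 1 -0.61 -0.4 0 0 0 1"
}}

```text
time_s: 12.85
eef_pos: [569.6, 3.2, 187.6]
ee_rot: [0.005, 0.707, 0.707, 0.003]
force: [0.4, -0.1, -1.0]
grip_width: 1.003
```

Run:
```python
from h import *
look('flange_c dish_floor',(4,16,28),'s1','side')
```

```text
[569.9   2.4 187.1] 12.9
flange_c [300. 221. 323. 238.] 0.62 [array([ 648.7, -139.2]), array([ 640. , -118.5]), array([631.4, -97.9])]
flange_c [232. 263. 301. 315.] 0.39 [array([639. ,  99.5]), array([630.6, 114.7]), array([622.1, 129.9])]
dish_floor [287. 219. 337. 247.] 0.62 [array([ 640.5, -122.5]), array([ 632.1, -102.2]), array([623.6, -82. ])]
```

Emit:
{"method": "drive_tool", "body": {
  "series": "0.4 -0.25 0 0 0 0 1; 0.8 -0.5 0 0 0 0 1; 1 -0.61 0 0 0 0 1; 1 -0.61 0 0 0 0 1; 1 -0.61 0 0 0 0 1"
}}

```text
time_s: 13.5
eef_pos: [497.6, 121.5, 185.4]
ee_rot: [0.004, 0.708, 0.706, 0.002]
force: [0.8, -0.7, 0.5]
grip_width: 0.997
```

Emit:
{"method": "drive_tool", "body": {
  "series": "0.4 -0.25 0 0 0 0 1; 0.8 -0.5 0.2 0 0 0 1; 1 -0.61 0.35 0 0 0 1; 1 -0.61 0.4 0 0 0 1; 1 -0.61 0.4 0 0 0 1; 1 -0.61 0.4 0 0 0 1"
}}

```text
time_s: 14.1
eef_pos: [426.7, 240.4, 136.8]
ee_rot: [0.005, 0.709, 0.705, 0.002]
force: [0.6, -0.2, 0.2]
grip_width: 1.001
```

```bash
cat >> h.py <<'E'
from scipy.spatial.transform import Rotation as Ro
def tilt():
    q=np.array(telemetry.sense()['ee_rot']);R=Ro.from_quat(q[[1,2,3,0]]);T=Ro.from_quat([.70711,.70711,0,0])
    print('turn to fix (norm)',((R.inv()*T).as_rotvec()/.5).round(3))
E
python3 - <<'E'
from h import *
p=look('worn_wheel_c arbor_seat',(55,80),'w5',k=4);tilt()
for X in [(420.5,248.5,93),(422,249,80)]: print(proj(p,X).round(1))
a=p['frame'][130:330,200:467,::-1];cv2.imwrite('pics/w5c.png',cv2.resize(a,(800,600),interpolation=cv2.INTER_CUBIC))
E
```

```text
[426.7 240.4 136.9] 14.15
worn_wheel_c [ 88. 139. 170. 213.] 0.9 [array([318.2, 283.8]), array([330.2, 287.3])]
worn_wheel_c [251.   2. 332.  45.] 0.87 [array([413.7, 362.2]), array([415.1, 356.9])]
worn_wheel_c [266. 201. 350. 290.] 0.78 [array([420.9, 241.1]), array([421.4, 249.3])]
worn_wheel_c [104. 279. 180. 346.] 0.64 [array([313.5, 196.4]), array([326.1, 209.7])]
arbor_seat [239. 149. 378. 263.] 0.81 [array([421.3, 265.6]), array([421.8, 271.1])]
arbor_seat [553. 356. 637. 403.] 0.44 [array([617.7, 142.1]), array([596.2, 161.5])]
turn to fix (norm) [ 0.021  0.006 -0.009]
[306. 255.]
[309.4 246. ]
```

View pics/w5c.png

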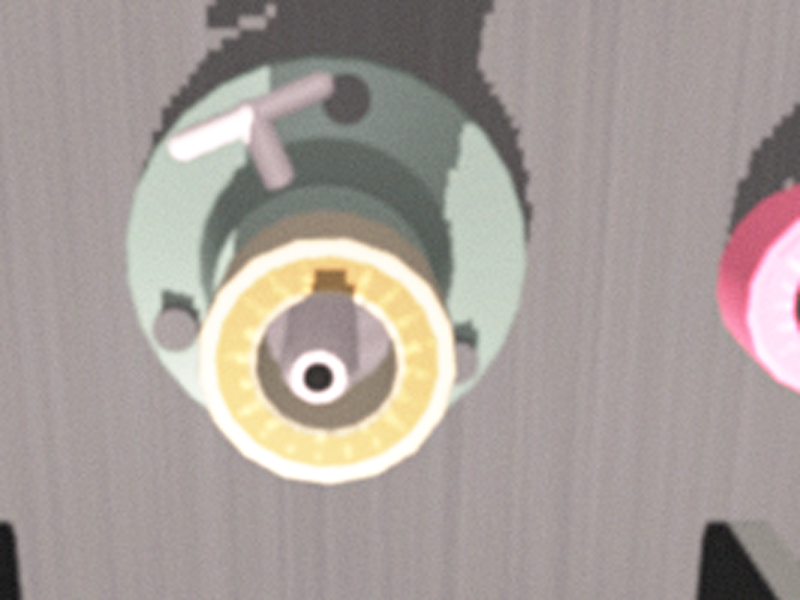

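Worn wheel top is centred at px (309,250) → (422,247), and the stub tip at (306,255) → (420.5,248.5).

Emit:
{"method": "drive_tool", "body": {
  "series": "0.055 -0.043 0.1 0.021 0.006 -0.009 1; 0.055 -0.043 0.4 0.021 0.006 -0.009 1; 0.055 -0.043 0.58 0.021 0.006 -0.009 1; 0.055 -0.043 0.616 0.021 0.006 -0.009 1; 0.055 -0.043 0.616 0.021 0.006 -0.009 0.8; 0.055 -0.043 0.616 0.021 0.006 -0.009 0.6; 0.055 -0.043 0.616 0.021 0.006 -0.009 0.4; 0.055 -0.043 0.616 0.021 0.006 -0.009 0.4; 0.055 -0.043 0.616 0.021 0.006 -0.009 0.4; 0.055 -0.043 0.616 0.021 0.006 -0.009 0.4",
  "newtons": 40
}}

```text
time_s: 15.25
eef_pos: [422.7, 247.3, 64.5]
ee_rot: [0.0, 0.707, 0.707, 0.001]
force: [-1.1, -1.5, 7.4]
grip_width: 0.544
```

Emit:
{"method": "drive_tool", "body": {
  "series": "0 0 -0.1 0 0 0 0.4; 0 0 -0.3 0 0 0 0.4; 0 0 -0.6 0 0 0 0.4; 0 0 -0.9 0 0 0 0.4; 0 0 -0.9 0 0 0 0.4; 0 0 -0.9 0 0 0 0.4"
}}

```text
time_s: 15.85
eef_pos: [422.5, 247.2, 173.6]
ee_rot: [0.001, 0.707, 0.707, 0.002]
force: [0.4, 0.4, -2.5]
grip_width: 0.543
```

Run:
```python
from h import *
p=look('worn_wheel_c',(163,),'w6',k=6);tilt();print(telemetry.sense()['grip_width'])
```

```text
[422.1 247.1 172.5] 15.9
worn_wheel_c [134. 269. 198. 330.] 0.81 [array([356.1, 247. ])]
worn_wheel_c [126. 144. 197. 212.] 0.77 [array([360.4, 299.6])]
worn_wheel_c [432. 195. 496. 260.] 0.67 [array([482.3, 279.3])]
worn_wheel_c [280. 372. 316. 426.] 0.67 [array([412.6, 194.9])]
worn_wheel_c [256. 253. 382. 384.] 0.65 [array([422.7, 237.6])]
turn to fix (norm) [ 0.001 -0.001 -0.   ]
0.5452305403858029
```

View pics/w6.png

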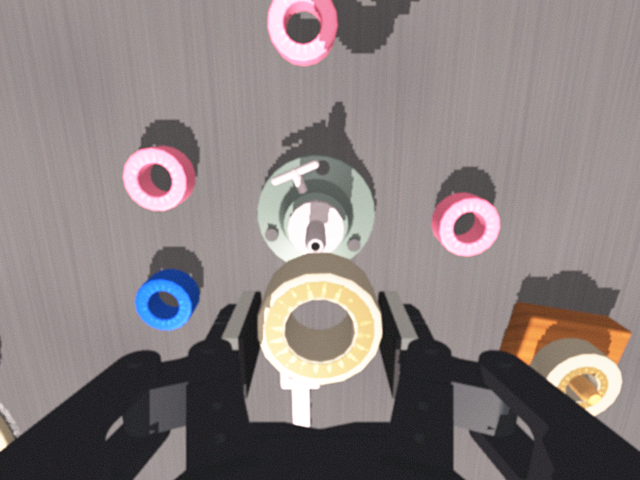

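Emit:
{"method": "drive_tool", "body": {
  "series": "-0.4 0 0 0 0 0 0.4; -0.8 0.03 0 0 0 0 0.4; -1 0.06 0 0 0 0 0.4; -1 0.06 0 0 0 0 0.4; -1 0.06 0 0 0 0 0.4"
}}

```text
time_s: 16.45
eef_pos: [428.7, 126.9, 171.2]
ee_rot: [-0.001, 0.708, 0.707, -0.0]
force: [0.2, 0.5, -0.2]
grip_width: 0.54
```

Emit:
{"method": "drive_tool", "body": {
  "series": "-0.4 0 0 0 0 0 0.4; -0.8 0.03 0 0 0 0 0.4; -1 0.06 0 0 0 0 0.4; -1 0.06 0 0 0 0 0.4; -1 0.06 0 0 0 0 0.4"
}}

```text
time_s: 16.95
eef_pos: [435.6, 7.7, 170.7]
ee_rot: [-0.001, 0.708, 0.707, -0.0]
force: [-0.1, 1.0, -0.9]
grip_width: 0.546
```

Emit:
{"method": "drive_tool", "body": {
  "series": "-0.4 0 0 0 0 0 0.4; -0.8 0.03 0 0 0 0 0.4; -1 0.06 0 0 0 0 0.4; -1 0.06 0 0 0 0 0.4; -1 0.06 0 0 0 0 0.4"
}}

```text
time_s: 17.45
eef_pos: [442.7, -111.0, 170.2]
ee_rot: [-0.002, 0.707, 0.707, -0.0]
force: [-0.4, 1.3, -1.2]
grip_width: 0.545
```

Emit:
{"method": "drive_tool", "body": {
  "series": "-0.4 0 0 0 0 0 0.4; -0.8 0.03 0 0 0 0 0.4; -1 0.06 0 0 0 0 0.4; -1 0.06 0 0 0 0 0.4; -1 0.06 0 0 0 0 0.4"
}}

```text
time_s: 17.95
eef_pos: [450.1, -229.2, 169.6]
ee_rot: [-0.002, 0.707, 0.708, -0.0]
force: [0.6, -0.3, -1.6]
grip_width: 0.547
```

Emit:
{"method": "drive_tool", "body": {
  "series": "-0.34 0 0.2 0 0 0 0.4; -0.34 0 0.5 0 0 0 0.4; -0.34 0 0.8 0 0 0 0.4; -0.34 0 1 0 0 0 0.4; -0.34 0 1 0 0 0 0.4; -0.34 0 1 0 0 0 0.4"
}}

```text
time_s: 18.55
eef_pos: [450.4, -268.6, 50.4]
ee_rot: [-0.002, 0.706, 0.708, -0.0]
force: [0.1, -0.6, -0.5]
grip_width: 0.544
```

Run:
```python
from h import *
p=look('mat_top',(6,),'w7');tilt()
look('mat_top worn_wheel_c',(6,40),None,'top')
```

```text
[ 450.7 -269.2   51. ] 18.6
mat_top [220. 180. 428. 379.] 0.63 [array([ 452.9, -274. ])]
turn to fix (norm) [-0.003 -0.002  0.005]
[ 450.6 -269.7   51.2] 18.7
mat_top [453. 250. 469. 288.] 0.47 [array([ 457.5, -242.1]), array([ 454. , -234.3])]
worn_wheel_c [217. 219. 239. 248.] 0.86 [array([543.1, 241.7]), array([537.4, 236.3])]
worn_wheel_c [144. 288. 172. 310.] 0.67 [array([409.6, 385.8]), array([407.4, 376.5])]
```

Emit:
{"method": "drive_tool", "body": {
  "series": "-0.035 0.01 0.1 0 0 0 0.4; -0.035 0.01 0.2 0 0 0 0.4; -0.035 0.01 0.26 0 0 0 0.4; -0.035 0.01 0.27 0 0 0 0.4; -0.035 0.01 0.27 0 0 0 0.4"
}}

```text
time_s: 19.3
eef_pos: [451.3, -273.8, 17.8]
ee_rot: [-0.002, 0.707, 0.708, -0.0]
force: [0.1, 0.3, -0.5]
grip_width: 0.553
```

Emit:
{"method": "drive_tool", "body": {
  "series": "0 0 0.01 0 0 0 0.4; 0 0 0.018 0 0 0 0.4; 0 0 0.018 0 0 0 0.4"
}}

```text
time_s: 19.6
eef_pos: [451.3, -273.9, 15.8]
ee_rot: [-0.002, 0.707, 0.708, -0.0]
force: [0.7, 0.8, -1.1]
grip_width: 0.548
```

Emit:
{"method": "drive_tool", "body": {
  "series": "0 0 0.008 0 0 0 0.4; 0 0 0.015 0 0 0 0.4; 0 0 0.015 0 0 0 0.4"
}}

```text
time_s: 19.9
eef_pos: [451.4, -273.9, 15.5]
ee_rot: [-0.001, 0.706, 0.708, -0.0]
force: [-6.1, 4.8, 16.5]
grip_width: 0.543
```

Contact on the mat. Release, rise and head to the new wheel.

Emit:
{"method": "drive_tool", "body": {
  "series": "0 0 0 0 0 0 0.6; 0 0 0 0 0 0 0.75; 0 0 0 0 0 0 0.9; 0 0 -0.1 0 0 0 1; 0 0 -0.4 0 0 0 1; 0 0 -0.8 0 0 0 1; 0 0 -1 0 0 0 1; 0 0 -1 0 0 0 1"
}}

```text
time_s: 20.7
eef_pos: [452.9, -275.3, 139.8]
ee_rot: [0.002, 0.706, 0.708, -0.0]
force: [0.2, 0.5, -0.2]
grip_width: 0.998
```

Run:
```python
from h import *
p=look('worn_wheel_c mat_top',(6,18.5,31),'w8');tilt()
```

```text
[ 452.1 -274.5  137.4] 20.75
worn_wheel_c [284. 194. 349. 266.] 0.67 [array([ 451.6, -280. ]), array([ 451.6, -276.4]), array([ 451.7, -272.8])]
mat_top [239. 154. 392. 298.] 0.97 [array([ 450.6, -276.6]), array([ 450.7, -273.1]), array([ 450.7, -269.7])]
turn to fix (norm) [-0.006 -0.005  0.004]
```

View pics/w8.png

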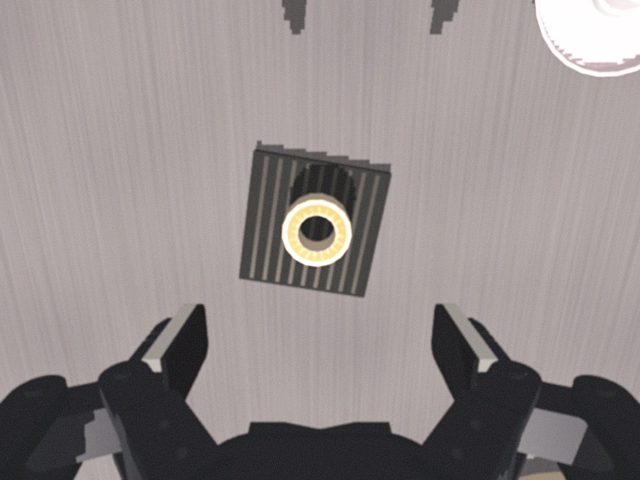

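Worn wheel sits on the mat, its top ring centred at (316,232), flat.

Emit:
{"method": "drive_tool", "body": {
  "series": "0.4 0.2 -0.2 0 0 0 1; 0.8 0.4 -0.2 0 0 0 1; 1 0.5 -0.2 0 0 0 1; 1 0.5 -0.2 0 0 0 1; 1 0.5 -0.2 0 0 0 1"
}}

```text
time_s: 21.35
eef_pos: [510.8, -153.2, 158.0]
ee_rot: [-0.003, 0.706, 0.708, -0.001]
force: [-0.3, -0.7, -0.2]
grip_width: 1.001
```

Emit:
{"method": "drive_tool", "body": {
  "series": "0.4 0.2 0 0 0 0 1; 0.8 0.4 0 0 0 0 1; 1 0.5 0 0 0 0 1; 1 0.5 0 0 0 0 1; 1 0.5 0 0 0 0 1"
}}

```text
time_s: 21.85
eef_pos: [570.0, -33.8, 157.2]
ee_rot: [-0.004, 0.706, 0.708, -0.001]
force: [1.2, -0.5, 0.5]
grip_width: 1.002
```

Emit:
{"method": "drive_tool", "body": {
  "series": "0.4 0.2 0 0 0 0 1; 0.8 0.4 0 0 0 0 1; 1 0.5 0 0 0 0 1; 1 0.5 0 0 0 0 1; 1 0.5 0 0 0 0 1"
}}

```text
time_s: 22.35
eef_pos: [629.5, 84.8, 156.6]
ee_rot: [-0.004, 0.706, 0.708, -0.002]
force: [0.3, -0.8, -0.3]
grip_width: 0.999
```

Run:
```python
from h import *
p=look('new_wheel_c pin_seat',(30,42.5,55),'w9');tilt()
r=nets.spot_in('pin_seat',p)[0]['rect'];x,y=int((r[0]+r[2])/2),int((r[1]+r[3])/2);x0=max(0,x-100);y0=max(0,y-75);print(x0,y0)
cv2.imwrite('pics/w9c.png',cv2.resize(p['frame'][y0:y0+150,x0:x0+200,::-1],(800,600),interpolation=cv2.INTER_CUBIC))
```

```text
[629.4  84.3 156.9] 22.4
new_wheel_c [283. 146. 378. 242.] 0.83 [array([636.6, 109.7]), array([636.3, 111.9]), array([636.1, 114.2])]
pin_seat [262. 111. 409. 258.] 0.69 [array([639.7, 116.2]), array([639.3, 118.2]), array([638.8, 120.2])]
pin_seat [278. 385. 385. 425.] 0.25 [array([639.1, -69.6]), array([638.7, -58.9]), array([638.3, -48.3])]
turn to fix (norm) [-0.014 -0.006  0.001]
235 109
```

View pics/w9c.png

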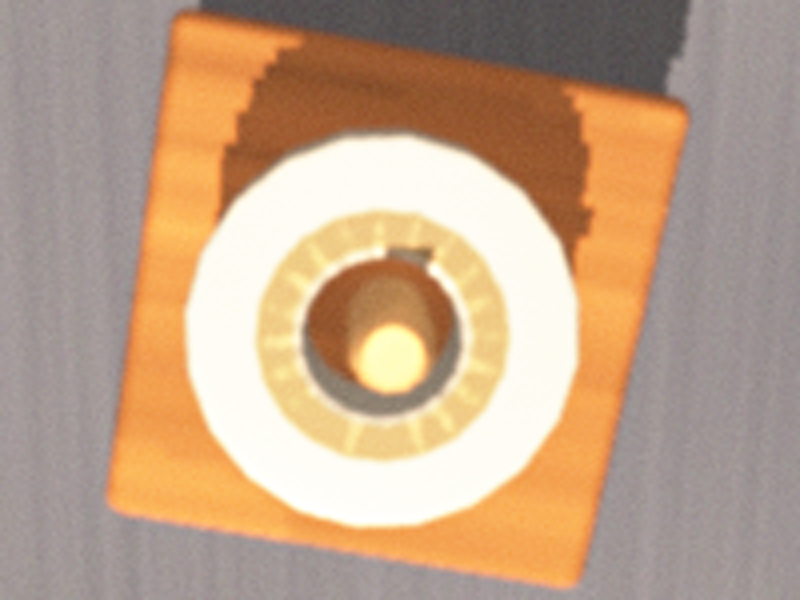

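Wheel top centre at crop (382,330) → px (330.5,191.5); pin tip at crop (390,357) → px (332.5,198).

Run:
```python
from h import *
p=eyes.capture('wrist');print(atz(p,330.5,191.5,55),atz(p,332.5,198.25,68),atz(p,332.5,184.3,30),telemetry.sense()['eef_pos'])
```

```text
[636.00384603 115.46055899  55.        ] [636.97612446 113.59651688  68.        ] [637.91087113 116.17527117  30.        ] [629.54123153  84.94915514 157.39417909]
```

Emit:
{"method": "drive_tool", "body": {
  "series": "0.253 0.054 0 -0.014 -0.006 0.001 1; 0.253 0.054 0.3 -0.014 -0.006 0.001 1; 0.253 0.054 0.5 -0.014 -0.006 0.001 1; 0.253 0.054 0.6 -0.014 -0.006 0.001 1; 0.253 0.054 0.6 -0.014 -0.006 0.001 1; 0.253 0.054 0.6 -0.014 -0.006 0.001 1"
}}

```text
time_s: 23.2
eef_pos: [636.1, 115.1, 86.7]
ee_rot: [0.001, 0.707, 0.707, 0.001]
force: [0.3, 0.1, 0.9]
grip_width: 1.0
```

Emit:
{"method": "drive_tool", "body": {
  "series": "0 0 0.1 0 0 0 1; 0 0 0.25 0 0 0 1; 0 0 0.37 0 0 0 1; 0 0 0.39 0 0 0 1; 0 0 0.39 0 0 0 0.85; 0 0 0.39 0 0 0 0.7; 0 0 0.39 0 0 0 0.6; 0 0 0.39 0 0 0 0.6; 0 0 0.39 0 0 0 0.6; 0 0 0.39 0 0 0 0.6",
  "newtons": 45
}}

```text
time_s: 24.2
eef_pos: [636.9, 115.2, 41.4]
ee_rot: [0.001, 0.707, 0.707, 0.002]
force: [-1.2, -0.3, 6.0]
grip_width: 0.72
```

Emit:
{"method": "drive_tool", "body": {
  "series": "0 0 -0.1 0 0 0 0.6; 0 0 -0.3 0 0 0 0.6; 0 0 -0.6 0 0 0 0.6; 0 0 -0.9 0 0 0 0.6; 0 0 -1 0 0 0 0.6; 0 0 -1 0 0 0 0.6"
}}

```text
time_s: 24.8
eef_pos: [637.0, 115.2, 163.2]
ee_rot: [0.003, 0.707, 0.707, 0.003]
force: [0.2, 0.6, -2.7]
grip_width: 0.727
```

Run:
```python
from h import *
p=look('new_wheel_c pin_seat',(30,174,),'w10');tilt();s=telemetry.sense();print(s['force'],s['grip_width'])
```

```text
[636.2 115.1 161. ] 24.85
new_wheel_c [237. 233. 401. 397.] 0.93 [array([637.8,  40.8]), array([636.9, 118.6])]
pin_seat [254. 153. 391. 270.] 0.74 [array([640.5, 125.5]), array([638.2, 158.9])]
turn to fix (norm) [ 0.001 -0.001  0.   ]
[ 0.19714231  0.84862869 -1.27011302] 0.7256062954827901
```

View pics/w10.png

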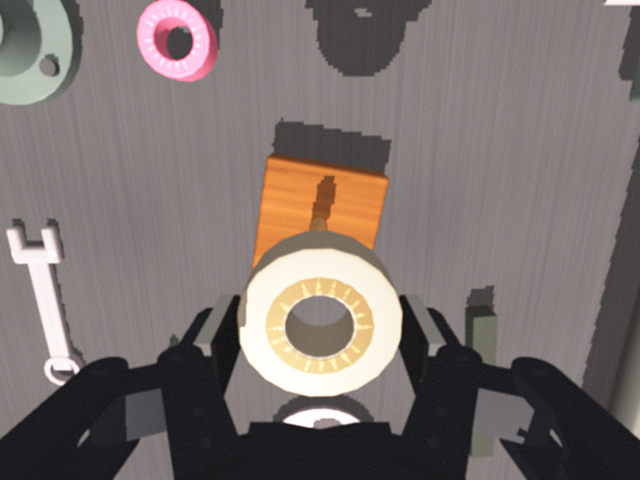

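New wheel held level, centred at (319,322).

Emit:
{"method": "drive_tool", "body": {
  "series": "0.2 -0.4 0 0 0 0 0.6; 0.45 -0.8 0 0 0 0 0.6; 0.556 -0.9 0 0 0 0 0.6; 0.556 -0.9 0 0 0 0 0.6; 0.556 -0.9 0 0 0 0 0.6"
}}

```text
time_s: 25.45
eef_pos: [527.1, 181.9, 158.1]
ee_rot: [-0.0, 0.707, 0.707, -0.0]
force: [0.3, -0.5, -2.0]
grip_width: 0.723
```

Emit:
{"method": "drive_tool", "body": {
  "series": "0.2 -0.4 0 0 0 0 0.6; 0.45 -0.8 0 0 0 0 0.6; 0.556 -0.9 0 0 0 0 0.6; 0.556 -0.9 0 0 0 0 0.6; 0.556 -0.9 0 0 0 0 0.6; 0.556 -0.9 0 0 0 0 0.6"
}}

```text
time_s: 26.05
eef_pos: [420.2, 247.8, 157.9]
ee_rot: [-0.0, 0.707, 0.707, -0.001]
force: [-0.6, -0.6, -1.3]
grip_width: 0.722
```

Run:
```python
from h import *
p=look('arbor_seat',(55,));tilt()
```

```text
[420.1 247.8 157.9] 26.1
arbor_seat [257. 159. 382. 252.] 0.76 [array([420. , 269.1])]
turn to fix (norm) [-0.002  0.001 -0.001]
```

Emit:
{"method": "drive_tool", "body": {
  "series": "0 0.003 0.2 0 0 0 0.6; 0 0.003 0.4 0 0 0 0.6; 0 0.003 0.52 0 0 0 0.6; 0 0.003 0.6 0 0 0 0.6; 0 0.003 0.67 0 0 0 0.6; 0 0.003 0.67 0 0 0 0.6"
}}

```text
time_s: 26.75
eef_pos: [420.1, 247.6, 76.9]
ee_rot: [-0.001, 0.707, 0.707, -0.001]
force: [0.1, 0.2, -2.2]
grip_width: 0.724
```

Emit:
{"method": "drive_tool", "body": {
  "series": "0 0 0.03 0 0 0 0.6; 0 0 0.06 0 0 0 0.6; 0 0 0.075 0 0 0 0.6; 0 0 0.075 0 0 0 0.6"
}}

```text
time_s: 27.15
eef_pos: [420.1, 247.5, 67.8]
ee_rot: [-0.001, 0.707, 0.707, -0.001]
force: [0.2, -0.6, -1.6]
grip_width: 0.722
```

Emit:
{"method": "drive_tool", "body": {
  "series": "0.006 0.003 0.006 0 0 0 0.6; 0.006 0.003 0.012 0 0 0 0.6; 0.006 0.003 0.012 0 0 0 0.6"
}}

```text
time_s: 27.45
eef_pos: [420.6, 248.3, 66.5]
ee_rot: [-0.0, 0.707, 0.707, -0.001]
force: [-1.0, 0.5, 0.7]
grip_width: 0.724
```

Emit:
{"method": "drive_tool", "body": {
  "series": "0 0 0.008 0 0 0 0.6; 0 0 0.014 0 0 0 0.6; 0 0 0.014 0 0 0 0.6"
}}

```text
time_s: 27.75
eef_pos: [420.7, 248.4, 66.3]
ee_rot: [-0.0, 0.707, 0.707, -0.001]
force: [-7.2, -3.4, 16.7]
grip_width: 0.722
```

Emit:
{"method": "drive_tool", "body": {
  "series": "0 0 0 0 0 0 0.8; 0 0 0 0 0 0 0.9; 0 0 0 0 0 0 1; 0 0 0 0 0 0 1; 0 0 -0.1 0 0 0 1; 0 0 -0.4 0 0 0 1; 0 0 -0.7 0 0 0 1; 0 0 -0.8 0 0 0 1; 0 0 -0.8 0 0 0 1"
}}

```text
time_s: 28.65
eef_pos: [421.5, 248.7, 164.2]
ee_rot: [0.001, 0.707, 0.707, 0.001]
force: [-0.3, 0.3, -1.1]
grip_width: 1.0
```

Run:
```python
from h import *
p=look('new_wheel_c',(67.5,80),'w11');tilt()
print(proj(p,(420.5,248.5,93)),proj(p,(420.5,248.5,80)))
cv2.imwrite('pics/w11c.png',cv2.resize(p['frame'][150:330,200:440,::-1],(800,600),interpolation=cv2.INTER_CUBIC))
```

```text
[420.8 248.5 162.5] 28.7
new_wheel_c [265. 193. 368. 292.] 0.96 [array([419.9, 246.9]), array([419.9, 250.9])]
turn to fix (norm) [-0.005  0.002 -0.001]
[317.13083514 252.91537238] [317.21070204 245.98349323]
```

View pics/w11c.png

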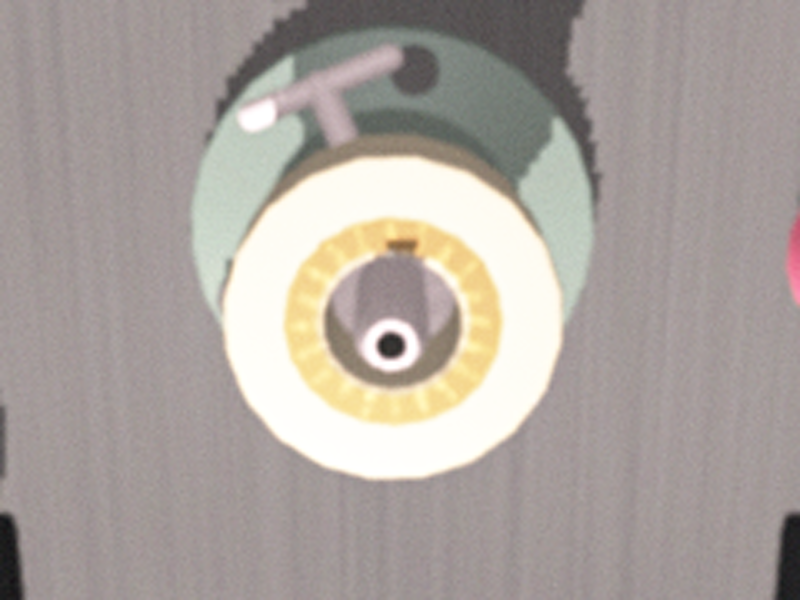

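New wheel seated flat round the stub (ring centre crop (393,318), stub tip (390,345), as predicted). Back to the mat for the worn wheel.

Emit:
{"method": "drive_tool", "body": {
  "series": "-0.4 0 0 0 0 0 1; -0.8 0.03 0 0 0 0 1; -1 0.06 0 0 0 0 1; -1 0.06 0 0 0 0 1; -1 0.06 0 0 0 0 1"
}}

```text
time_s: 29.25
eef_pos: [427.0, 128.2, 160.6]
ee_rot: [-0.001, 0.708, 0.706, -0.002]
force: [-0.2, -0.1, -0.4]
grip_width: 0.999
```

Emit:
{"method": "drive_tool", "body": {
  "series": "-0.4 0 0 0 0 0 1; -0.8 0.03 0 0 0 0 1; -1 0.06 0 0 0 0 1; -1 0.06 0 0 0 0 1; -1 0.06 0 0 0 0 1"
}}

```text
time_s: 29.75
eef_pos: [433.8, 9.0, 160.1]
ee_rot: [-0.002, 0.708, 0.707, -0.002]
force: [-0.0, 0.0, 0.4]
grip_width: 0.997
```

Emit:
{"method": "drive_tool", "body": {
  "series": "-0.4 0 0 0 0 0 1; -0.8 0.03 0 0 0 0 1; -1 0.06 0 0 0 0 1; -1 0.06 0 0 0 0 1; -1 0.06 0 0 0 0 1"
}}

```text
time_s: 30.25
eef_pos: [440.7, -109.5, 159.7]
ee_rot: [-0.003, 0.707, 0.707, -0.002]
force: [-0.4, -0.3, 0.2]
grip_width: 0.999
```

Emit:
{"method": "drive_tool", "body": {
  "series": "-0.4 0 0 0 0 0 1; -0.8 0.03 0 0 0 0 1; -1 0.06 0 0 0 0 1; -1 0.06 0 0 0 0 1; -1 0.06 0 0 0 0 1"
}}

```text
time_s: 30.75
eef_pos: [448.1, -227.6, 159.3]
ee_rot: [-0.003, 0.707, 0.707, -0.002]
force: [-0.4, 1.3, 0.0]
grip_width: 1.003
```

Emit:
{"method": "drive_tool", "body": {
  "series": "-0.34 0 0 0 0 0 1; -0.34 0 0.3 0 0 0 1; -0.34 0 0.6 0 0 0 1; -0.34 0 0.65 0 0 0 1; -0.34 0 0.65 0 0 0 1; -0.34 0 0.65 0 0 0 1"
}}

```text
time_s: 31.35
eef_pos: [448.5, -268.0, 83.0]
ee_rot: [-0.002, 0.706, 0.708, -0.002]
force: [0.6, 0.3, 0.5]
grip_width: 1.002
```

Run:
```python
from h import *
p=look('worn_wheel_c',(18.5,31));tilt()
```

```text
[ 448.4 -268.3   83.1] 31.4
worn_wheel_c [282. 226. 370. 313.] 0.81 [array([ 451.9, -276. ]), array([ 451.7, -271. ])]
turn to fix (norm) [-0.011  0.001  0.003]
```

Emit:
{"method": "drive_tool", "body": {
  "series": "-0.047 0.027 0 -0.011 0 0.003 1; -0.047 0.027 0.25 -0.011 0 0.003 1; -0.047 0.027 0.45 -0.011 0 0.003 1; -0.047 0.027 0.54 -0.011 0 0.003 1; -0.047 0.027 0.55 -0.011 0 0.003 0.8; -0.047 0.027 0.55 -0.011 0 0.003 0.6; -0.047 0.027 0.55 -0.011 0 0.003 0.4; -0.047 0.027 0.55 -0.011 0 0.003 0.4; -0.047 0.027 0.55 -0.011 0 0.003 0.4; -0.047 0.027 0.55 -0.011 0 0.003 0.4; -0.047 0.027 0.55 -0.011 0 0.003 0.4",
  "newtons": 40
}}

```text
time_s: 32.55
eef_pos: [451.8, -274.6, 18.6]
ee_rot: [0.001, 0.707, 0.707, -0.0]
force: [-2.0, 1.2, 5.3]
grip_width: 0.541
```

Emit:
{"method": "drive_tool", "body": {
  "series": "0 0 -0.1 0 0 0 0.4; 0 0 -0.3 0 0 0 0.4; 0 0 -0.6 0 0 0 0.4; 0 0 -0.9 0 0 0 0.4; 0 0 -1 0 0 0 0.4; 0 0 -1 0 0 0 0.4"
}}

```text
time_s: 33.15
eef_pos: [452.2, -275.0, 140.8]
ee_rot: [0.004, 0.707, 0.707, -0.0]
force: [0.1, 0.0, -1.1]
grip_width: 0.544
```

Run:
```python
from h import *
p=look('worn_wheel_c',(152,));tilt();s=telemetry.sense();print(s['force'],s['grip_width'])
```

```text
[ 451.6 -274.4  138.9] 33.2
worn_wheel_c [257. 248. 379. 376.] 0.77 [array([ 451.9, -269.8])]
turn to fix (norm) [0.002 0.002 0.   ]
[ 0.14165912 -0.39299119 -1.65926372] 0.5442366299065476
```

Emit:
{"method": "drive_tool", "body": {
  "series": "0.4 0.2 -0.1 0 0 0 0.4; 0.8 0.4 -0.1 0 0 0 0.4; 1 0.51 -0.1 0 0 0 0.4; 1 0.51 -0.1 0 0 0 0.4; 1 0.51 -0.1 0 0 0 0.4"
}}

```text
time_s: 33.75
eef_pos: [511.9, -153.4, 148.2]
ee_rot: [-0.001, 0.707, 0.708, -0.001]
force: [-0.1, -0.6, -0.2]
grip_width: 0.543
```

Emit:
{"method": "drive_tool", "body": {
  "series": "0.4 0.2 0 0 0 0 0.4; 0.8 0.4 0 0 0 0 0.4; 1 0.51 0 0 0 0 0.4; 1 0.51 0 0 0 0 0.4; 1 0.51 0 0 0 0 0.4"
}}

```text
time_s: 34.25
eef_pos: [572.5, -34.1, 147.1]
ee_rot: [-0.001, 0.707, 0.708, -0.001]
force: [0.3, -0.5, -1.1]
grip_width: 0.543
```

Emit:
{"method": "drive_tool", "body": {
  "series": "0.4 0.2 0 0 0 0 0.4; 0.8 0.4 0 0 0 0 0.4; 1 0.51 0 0 0 0 0.4; 1 0.51 0 0 0 0 0.4; 1 0.51 0 0 0 0 0.4; 1 0.51 0 0 0 0 0.4"
}}

```text
time_s: 34.85
eef_pos: [633.2, 83.8, 146.7]
ee_rot: [-0.001, 0.707, 0.707, -0.002]
force: [0.5, -0.5, -1.2]
grip_width: 0.544
```

Run:
```python
from h import *
p=look('pin_seat',(30,),'w12');tilt();print(proj(p,(637.2,114.5,68)))
cv2.imwrite('pics/w12c.png',cv2.resize(p['frame'][100:400,140:540,::-1],(800,600),interpolation=cv2.INTER_CUBIC))
```

```text
[633.2  84.  146.9] 34.9
pin_seat [254. 108. 406. 261.] 0.89 [array([640.1, 116.3])]
pin_seat [  0. 194.  71. 365.] 0.66 [array([425.4,  46.7])]
turn to fix (norm) [-0.007  0.    -0.002]
[326.60653087 198.40035029]
```

View pics/w12c.png

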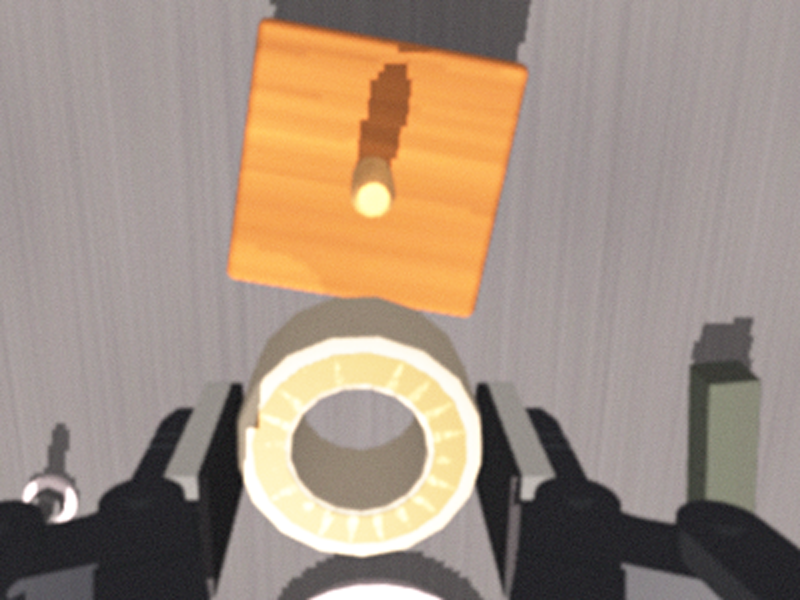

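Pin tip at px (326.5,199), predicted (326.6,198.4); wheel held level.

Emit:
{"method": "drive_tool", "body": {
  "series": "0.253 0.033 0 -0.007 0 0 0.4; 0.253 0.033 0 -0.007 0 0 0.4; 0.253 0.033 0.2 -0.007 0 0 0.4; 0.253 0.033 0.4 -0.007 0 0 0.4; 0.253 0.033 0.42 -0.007 0 0 0.4; 0.253 0.033 0.42 -0.007 0 0 0.4"
}}

```text
time_s: 35.55
eef_pos: [637.1, 113.8, 96.9]
ee_rot: [-0.0, 0.708, 0.707, -0.0]
force: [0.0, 0.3, -1.3]
grip_width: 0.544
```

Emit:
{"method": "drive_tool", "body": {
  "series": "0 0 0.1 0 0 0 0.4; 0 0 0.2 0 0 0 0.4; 0 0 0.28 0 0 0 0.4; 0 0 0.36 0 0 0 0.4; 0 0 0.4 0 0 0 0.4; 0 0 0.4 0 0 0 0.4; 0 0 0.4 0 0 0 0.4"
}}

```text
time_s: 36.25
eef_pos: [637.3, 113.8, 49.1]
ee_rot: [0.0, 0.708, 0.707, -0.0]
force: [0.2, -0.7, -0.5]
grip_width: 0.543
```

Emit:
{"method": "drive_tool", "body": {
  "series": "0.005 0 0.02 0 0 0 0.4; 0.005 0 0.04 0 0 0 0.4; 0.005 0 0.04 0 0 0 0.4; 0.005 0 0.04 0 0 0 0.4"
}}

```text
time_s: 36.65
eef_pos: [637.3, 114.5, 44.3]
ee_rot: [0.0, 0.708, 0.707, -0.0]
force: [-1.0, 0.2, -1.6]
grip_width: 0.541
```

Emit:
{"method": "drive_tool", "body": {
  "series": "0 0 0.008 0 0 0 0.4; 0 0 0.014 0 0 0 0.4; 0 0 0.014 0 0 0 0.4"
}}

```text
time_s: 36.95
eef_pos: [637.3, 114.5, 42.7]
ee_rot: [0.0, 0.708, 0.707, -0.0]
force: [-0.3, -0.5, -1.1]
grip_width: 0.542
```

Emit:
{"method": "drive_tool", "body": {
  "series": "0 0 0.006 0 0 0 0.4; 0 0 0.012 0 0 0 0.4; 0 0 0.012 0 0 0 0.4"
}}

```text
time_s: 37.25
eef_pos: [637.3, 114.5, 42.6]
ee_rot: [0.0, 0.708, 0.707, -0.0]
force: [-4.5, -0.2, 9.7]
grip_width: 0.543
```

Seated at exactly the expected height. Release, then to the dish.

Emit:
{"method": "drive_tool", "body": {
  "series": "0 0 0 0 0 0 0.65; 0 0 0 0 0 0 0.8; 0 0 0 0 0 0 1; 0 0 0 0 0 0 1; 0 0 -0.1 0 0 0 1; 0 0 -0.4 0 0 0 1; 0 0 -0.7 0 0 0 1; 0 0 -0.8 0 0 0 1; 0 0 -0.8 0 0 0 1"
}}

```text
time_s: 38.15
eef_pos: [638.1, 114.5, 141.1]
ee_rot: [0.002, 0.708, 0.707, 0.001]
force: [0.2, 0.1, -0.7]
grip_width: 0.999
```

Run:
```python
from h import *
p=look('worn_wheel_c pin_seat',(30,42.5,55),'w13');tilt()
print(proj(p,(637.2,114.3,55)),proj(p,(637.2,114.3,68)))
```

```text
[637.3 114.5 138.9] 38.2
worn_wheel_c [280. 202. 354. 281.] 0.89 [array([637. , 108.7]), array([637.1, 112.7]), array([637.1, 116.7])]
worn_wheel_c [118.   1. 206.  82.] 0.81 [array([545.6, 233.5]), array([550.2, 231.3]), array([554.8, 229.1])]
pin_seat [247. 154. 392. 304.] 0.58 [array([639. , 117.7]), array([638.9, 121.2]), array([638.8, 124.7])]
turn to fix (norm) [-0.005  0.001 -0.003]
[317.03310546 244.9689372 ] [316.99301    251.80955377]
```

Emit:
{"method": "drive_tool", "body": {
  "series": "-0.4 0 0 0 0 0 1; -0.8 0 0 0 0 0 1; -0.95 0.02 0 0 0 0 1; -0.95 0.02 0 0 0 0 1; -0.95 0.02 0 0 0 0 1"
}}

```text
time_s: 38.8
eef_pos: [638.5, 1.1, 136.1]
ee_rot: [-0.002, 0.708, 0.707, -0.001]
force: [-0.1, -0.0, 0.3]
grip_width: 1.004
```

Emit:
{"method": "drive_tool", "body": {
  "series": "-0.4 0 0 0 0 0 1; -0.8 0 0.1 0 0 0 1; -0.95 0.02 0.2 0 0 0 1; -0.95 0.02 0.3 0 0 0 1; -0.95 0.02 0.3 0 0 0 1; -0.95 0.02 0.3 0 0 0 1"
}}

```text
time_s: 39.4
eef_pos: [640.8, -110.8, 99.9]
ee_rot: [-0.002, 0.707, 0.707, -0.001]
force: [0.8, 0.8, 0.1]
grip_width: 1.001
```

Run:
```python
from h import *
p=look('flange_c dish_floor',(4,16,28),'w14');tilt()
print(proj(p,(642,-117,28)))
b=cv2.imread('pics/w13.png')[110:290,220:440]
cv2.imwrite('pics/c2.png',np.hstack([cv2.resize(b,(400,327),interpolation=2),cv2.resize(p['frame'][130:310,210:430,::-1],(400,327),interpolation=2)]))
```

```text
[ 641.  -111.1  100.4] 39.45
flange_c [292. 226. 351. 287.] 0.94 [array([ 641.9, -122.2]), array([ 641.8, -117.9]), array([ 641.8, -113.6])]
dish_floor [233. 172. 403. 332.] 0.65 [array([ 639.6, -119. ]), array([ 639.7, -114.9]), array([ 639.8, -110.7])]
turn to fix (norm) [-0.006 -0.    -0.   ]
[321.81608762 262.05262478]
```

View pics/c2.png

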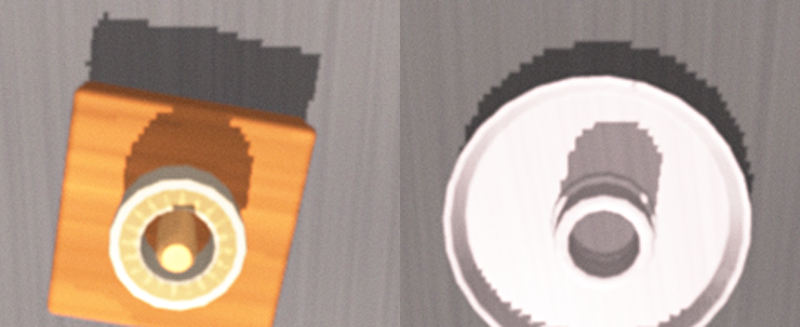

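Left: worn wheel flat round the pin (ring (177,243), pin (177,257)). Right: flange upright in the dish, hub at (604,243).

Emit:
{"method": "drive_tool", "body": {
  "series": "-0.054 0.008 0 -0.006 0 0 1; -0.054 0.008 0.3 -0.006 0 0 1; -0.054 0.008 0.55 -0.006 0 0 1; -0.054 0.008 0.7 -0.006 0 0 1; -0.054 0.008 0.71 -0.006 0 0 0.8; -0.054 0.008 0.71 -0.006 0 0 0.6; -0.054 0.008 0.71 -0.006 0 0 0.4; -0.054 0.008 0.71 -0.006 0 0 0.2; -0.054 0.008 0.71 -0.006 0 0 0.2; -0.054 0.008 0.71 -0.006 0 0 0.2; -0.054 0.008 0.71 -0.006 0 0 0.2; -0.054 0.008 0.71 -0.006 0 0 0.2",
  "newtons": 40
}}

```text
time_s: 40.75
eef_pos: [642.5, -118.5, 17.5]
ee_rot: [0.001, 0.707, 0.707, 0.001]
force: [-1.7, 0.9, 4.7]
grip_width: 0.377
```

Emit:
{"method": "drive_tool", "body": {
  "series": "0 0 -0.1 0 0 0 0.2; 0 0 -0.3 0 0 0 0.2; 0 0 -0.6 0 0 0 0.2; 0 0 -0.9 0 0 0 0.2; 0 0 -1 0 0 0 0.2; 0 0 -1 0 0 0 0.2"
}}

```text
time_s: 41.35
eef_pos: [643.0, -118.6, 139.9]
ee_rot: [0.003, 0.707, 0.707, 0.001]
force: [0.3, 0.0, -1.9]
grip_width: 0.372
```

Run:
```python
from h import *
p=look('flange_c',(155,),'w15');tilt();s=telemetry.sense();print(s['force'],s['grip_width'])
```

```text
[ 642.1 -118.3  137.5] 41.4
flange_c [277. 257. 361. 360.] 0.67 [array([ 643. , -110.1])]
flange_c [ 30. 346. 152. 437.] 0.46 [array([ 553.7, -145.8])]
turn to fix (norm) [0.001 0.001 0.   ]
[-0.09067015 -0.29511182 -1.60449695] 0.3715910549101719
```

Emit:
{"method": "drive_tool", "body": {
  "series": "0.4 -0.25 -0.2 0 0 0 0.2; 0.8 -0.5 -0.25 0 0 0 0.2; 1 -0.61 -0.25 0 0 0 0.2; 1 -0.61 -0.25 0 0 0 0.2; 1 -0.61 -0.25 0 0 0 0.2"
}}

```text
time_s: 41.95
eef_pos: [567.7, 2.5, 164.9]
ee_rot: [-0.001, 0.707, 0.708, -0.001]
force: [0.5, 0.3, -1.4]
grip_width: 0.373
```

Emit:
{"method": "drive_tool", "body": {
  "series": "0.4 -0.25 0 0 0 0 0.2; 0.8 -0.5 0 0 0 0 0.2; 1 -0.61 0 0 0 0 0.2; 1 -0.61 0 0 0 0 0.2; 1 -0.61 0 0 0 0 0.2"
}}

```text
time_s: 42.45
eef_pos: [494.6, 122.1, 164.3]
ee_rot: [-0.001, 0.706, 0.708, -0.001]
force: [0.7, 0.2, -1.0]
grip_width: 0.375
```

Emit:
{"method": "drive_tool", "body": {
  "series": "0.4 -0.25 0 0 0 0 0.2; 0.8 -0.5 0 0 0 0 0.2; 1 -0.61 0 0 0 0 0.2; 1 -0.61 0 0 0 0 0.2; 1 -0.61 0 0 0 0 0.2; 1 -0.61 0 0 0 0 0.2"
}}

```text
time_s: 43.05
eef_pos: [422.4, 240.7, 164.0]
ee_rot: [-0.001, 0.707, 0.707, -0.001]
force: [0.6, -0.8, -2.9]
grip_width: 0.375
```

Run:
```python
from h import *
p=look('new_wheel_c flange_c',(67.5,80,185));tilt()
```

```text
[422.3 240.7 164.1] 43.1
new_wheel_c [263. 180. 369. 273.] 0.66 [array([419.9, 249.5]), array([420.1, 252.9]), array([421.4, 281.8])]
flange_c [278. 258. 362. 361.] 0.71 [array([422.7, 190.1]), array([422.7, 196.7]), array([422.8, 251.7])]
turn to fix (norm) [-0.005  0.001 -0.   ]
```

Emit:
{"method": "drive_tool", "body": {
  "series": "0.063 -0.015 0 -0.005 0 0 0.2; 0.063 -0.015 0.2 -0.005 0 0 0.2; 0.063 -0.015 0.4 -0.005 0 0 0.2; 0.063 -0.015 0.43 -0.005 0 0 0.2; 0.063 -0.015 0.43 -0.005 0 0 0.2; 0.063 -0.015 0.43 -0.005 0 0 0.2"
}}

```text
time_s: 43.8
eef_pos: [420.7, 248.7, 113.7]
ee_rot: [0.001, 0.707, 0.707, 0.001]
force: [-0.6, 0.2, -0.8]
grip_width: 0.374
```

Emit:
{"method": "drive_tool", "body": {
  "series": "0 0 0.04 0 0 0 0.2; 0 0 0.08 0 0 0 0.2; 0 0 0.12 0 0 0 0.2; 0 0 0.135 0 0 0 0.2; 0 0 0.135 0 0 0 0.2; 0 0 0.135 0 0 0 0.2"
}}

```text
time_s: 44.4
eef_pos: [420.8, 248.7, 97.5]
ee_rot: [0.001, 0.707, 0.707, 0.001]
force: [0.3, -0.7, -0.1]
grip_width: 0.378
```

Emit:
{"method": "drive_tool", "body": {
  "series": "0 0 0.01 0 0 0 0.2; 0 0 0.025 0 0 0 0.2; 0 0 0.025 0 0 0 0.2"
}}

```text
time_s: 44.7
eef_pos: [420.7, 248.6, 94.3]
ee_rot: [0.0, 0.707, 0.707, 0.0]
force: [-0.3, -0.2, -0.4]
grip_width: 0.374
```

Emit:
{"method": "drive_tool", "body": {
  "series": "0 0 0.008 0 0 0 0.2; 0 0 0.012 0 0 0 0.2; 0 0 0.012 0 0 0 0.2"
}}

```text
time_s: 45.0
eef_pos: [420.8, 248.7, 93.4]
ee_rot: [0.001, 0.707, 0.707, 0.001]
force: [-2.8, -0.3, 5.3]
grip_width: 0.377
```

Emit:
{"method": "drive_tool", "body": {
  "series": "0 0 0.006 0 0 0 0.2; 0 0 0.01 0 0 0 0.2; 0 0 0.01 0 0 0 0.2"
}}

```text
time_s: 45.3
eef_pos: [420.9, 248.8, 93.4]
ee_rot: [0.001, 0.707, 0.707, 0.001]
force: [-5.7, -2.5, 12.7]
grip_width: 0.373
```

Seated at 93.4, where 93.5 was expected. Release, rise and check.

Emit:
{"method": "drive_tool", "body": {
  "series": "0 0 0 0 0 0 0.5; 0 0 0 0 0 0 0.7; 0 0 0 0 0 0 0.9; 0 0 0 0 0 0 1; 0 0 -0.1 0 0 0 1; 0 0 -0.4 0 0 0 1; 0 0 -0.7 0 0 0 1; 0 0 -0.7 0 0 0 1; 0 0 -0.7 0 0 0 1"
}}

```text
time_s: 46.2
eef_pos: [420.9, 248.8, 178.2]
ee_rot: [0.001, 0.707, 0.707, 0.002]
force: [-0.0, 0.4, -0.8]
grip_width: 1.001
```

Run:
```python
from h import *
p=look('flange_c new_wheel_c',(67.5,92,104))
q=look('screw_c spanner_grip dresser_c flange_c new_wheel_c worn_wheel_c',(3,17,42.5),None,'top',1)
s=eyes.capture('side');print(telemetry.sense()['grip_width'])
A=cv2.resize(p['frame'][150:330,200:420,::-1],(400,327),interpolation=2)
B=cv2.resize(s['frame'][200:420,190:460,::-1],(400,327),interpolation=2)
cv2.imwrite('pics/fin.png',np.hstack([A,B]))
```

```text
[420.4 248.7 177.2] 46.25
flange_c [290. 215. 348. 275.] 0.7 [array([420.9, 240.5]), array([420.9, 248.5]), array([420.8, 252.5])]
new_wheel_c [270. 190. 368. 285.] 0.97 [array([421., 246.]), array([421. , 253.5]), array([420.9, 257.2])]
[420.3 248.6 176.5] 46.4
screw_c [355. 247. 365. 254.] 0.51 [array([501.5, -34.3]), array([499.6, -33.4]), array([496.1, -31.8])]
spanner_grip [296. 291. 368. 305.] 0.69 [array([403.1,  27.6]), array([402.3,  27.7]), array([400.8,  28. ])]
dresser_c [323. 113. 395. 128.] 0.7 [array([786.6, -41.9]), array([781.5, -40.9]), array([772.3, -39.2])]
new_wheel_c [225. 272. 236. 304.] 0.63 [array([429.8, 236.5]), array([428.6, 234.4]), array([426.6, 230.5])]
worn_wheel_c [217. 224. 244. 246.] 0.94 [array([540.6, 237.4]), array([538.2, 235.3]), array([533.9, 231.3])]
1.0033544505424206
```

View pics/fin.png

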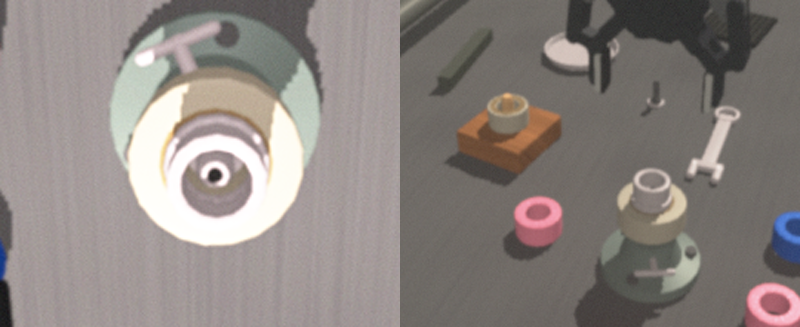

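The flange is centred and flat on the new wheel (hub (217,174), stub (215,174)). The worn wheel is on the pin, and the screw, spanner and stick are in place.

```bash
python3 -c "
from h import *
print(ctrl.finish_job())"
```

```text
the job is handed in; nothing more can be done
None
```

The job is done and handed in at about 46 s of the 120 s allowed. I parked the flange in the dish and stood the worn wheel on the mat. The new wheel then went onto the arbor, the worn wheel onto the pin, and the flange back on top of the new wheel.

- **Set-downs:** each part was lowered until light contact (10–17 N at the wrist) before release. The three final set-downs stopped within 0.1 mm of the expected heights.
- **Last pictures:** the flange and new wheel are flat and centred on the stub, and the worn wheel is flat on the pin. The gripper is open and clear of everything.
- **Bystanders:** the screw, spanner and dressing stick look where they were, with detections within a few mm of the start. The screw read about 6 mm off, which I put down to detector scatter. It was weakly detected (about 0.5), it still stands in the picture, and the arm only passed well above it.
- **Disagreements:**
  - The top and side cameras differed by about 11 mm on the first fixes, so I relied on the wrist camera.
  - In the last top view the network missed the flange, saw only part of the new wheel under the gripper, and took a pink ring for the worn wheel. I checked those in the wrist and side pictures instead.

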